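Pack a customer's order into a toppled carton

ROBOT

A 6-joint arm with a two-finger parallel gripper is mounted at the origin on the work surface. World frame = base frame: x ahead of the robot, y to its left, z up, the work surface at z = 0. Lengths are in mm, angles in degrees, forces in N, time in s.
With the tool pointing down it reaches from about 350 to 850 mm from the base axis. Payload 8.1 kg.
Tool frame: the origin (TCP) lies on the centre line of the jaws, within the pads' length; the fingertips stand 11 mm ahead of it and the grasp point (between the pads) lies 8 mm behind it; z points along the fingers, y is the direction in which the jaws open and shut (so a half turn about z gives the same grasp; the last joint's range is limited). The gripper opens to 85 mm and grips with 20 to 120 N. Pads are 22 mm wide; open, the fingers measure 114 mm over their backs; the gripper's body (76 mm by 85 mm) begins 54 mm behind the grasp point. The pads swing forward as they close: fully open they stand 13 mm farther back than shut.
Start: joints at [-72.445, 7.471, 85.268, -0, 87.261, -4.893], TCP at [229.132, -554.531, 242.292] pointing down, gripper open.
Joint ranges: [-169.43, 169.43], [-51.17, 129.36], [1.28, 143.12], [-76.62, 256.62], [0, 156.53], [-152.29, 152.29]. Speed limits (degrees/s): [136.94, 136.94, 159.86, 180, 180, 180].

INTERFACE

Orientations are given as [roll, pitch, yaw] about the fixed x, y, z axes, in that order (R = Rz(yaw) Ry(pitch) Rx(roll)).
In Python, from bench import telemetry, viewer, r gives the robot as it stands.
- The arm moves only by the shell command python3 -m inch 'ROWS' [FORCE]. ROWS is JSON, a list of rows, each a list of 3 entries, a list of its own where there are three numbers: the shift along the tool's x, y, z in cm, then the turn, a rotation vector about the tool's x, y, z in rad, then the opening, from 0 (shut) to 1 (fully open). A call has 1 to 20 rows; each row is the pose to reach, as a shift and turn from the pose commanded when the call began, along the tool's axes at that moment; what a row does not reach only later rows make up. A row lasts 1/10 s, in which the tool goes at most 50 mm and 8.59 degrees, less where a joint would pass 70% of its speed; a pose out of reach is approached as far as the arm can. A call with a gripper value outside its range is refused whole. The fingers move at their own pace and stop on an object; FORCE is the grip in N (left out, the last holds). Time passes only in rows, so rows that repeat a pose let the fingers close. It gives the time, the measured TCP pose, the force and the opening at its end, in the units of the state.
- telemetry.sense(): the state, without advancing time (a new reading comes with each control period).
- viewer.snapshot(name): name is "scene" or "top"; returns the picture (420x560x3 uint8, red, green, blue); there is no depth.
- viewer.camera_model(name): a dict with "fx", "fy", "cx", "cy" (pixels), "cam_to_world" (4x4, takes a point from camera to world coordinates). Camera axes: x right, y down, z forward; pixel columns grow to the right and rows downward; lengths in mm; the calibration is good to about 2 mm. A picture is of the moment at which its call begins. camera_model takes no time and is no camera call.
- r.hand_in(): hands the job in, once; it reports no verdict.
The state is a dict: "time": time; "joint_pos": joint angles; "qd": joint speeds; "joint_efforts": joint torques, N m; "tool_pos": TCP position; "tcp_rot": TCP orientation; "ft_force": force on the tool from outside, world axes, zero at the start; "wrist_torque": the same for the moment, N m; "finger_gap": finger opening in mm.
Only numpy, scipy, OpenCV 4.12 (cv2) and the standard library are available. Lean on these libraries where they do the work, as an engineer would, in place of code of your own. Each camera call takes 0.05 s, during which the arm holds its last target.

TASK

Make up the order: first topple the tall open carton onto its back onto the wooden board, by pushing its top while the board's edge stops its foot, so that it lies with its opening up. Then tip the red sweets out of the scale's pan into the carton by tilting the pan over it, set the empty pan back level on the middle of the scale, and put every green-labelled tin into the carton too, before or after the sweets. In the end every sweet and tin is inside the carton below its rim, and the jar and the cup stand where they were.

Things in the scene. Friction and masses are not known exactly. Their poses are not given: they have to be found in the camera images.
- board: Fixed wooden packing board on the counter, 240 (its x) x 290 (its y) x 14 mm high; origin at the centre of its underside. Its straight +y edge (145 mm from the origin) is the kerb that stops the carton's foot.
- carton: Open brown cardboard carton, blue side stripes, outside 90 (x) x 170 (y) x 260 mm (z), walls 5 mm, 0.35 kg; its large -x face is open, the other five closed. It starts standing on end on the counter, 2 to 45 mm clear of the board's +y edge, closed back (+x) to the board, open face away; it slides easily (friction 0.2). Origin at the centre of its standing foot, z up its height.
- carton_mid (a point): The middle of the carton (130 mm above its foot, on its axis). When the carton lies on its back on the board its own x points straight down, its opening faces up with the rim 104 mm and the inner floor 19 mm above the counter, and its foot end lies near the board's +y edge, over which it pivots.
- scale: Fixed white counter scale, 220 x 220 mm, with a flat 180 x 180 mm platform whose top is 70 mm above the counter; origin at the centre of its underside.
- scale_top (a point): Centre of the top of the scale's platform.
- pan: Loose metal scoop pan, 170 (x) x 110 mm (y), 0.25 kg, on the scale at the start. Floor and walls 4 mm thick, side walls 30 mm high, back wall (+x) 38 mm; the -x end is an open mouth without a lip. A black handle bar bridges its middle along y, 12 mm thick (x), from 64 to 90 mm above the underside. Origin at the centre of the underside, z up.
- pan_grip (a point): Centre of the pan's handle bar, 78 mm above the pan's underside: the place to grip, across the 12 mm thickness.
- block1: Loose wrapped block of guava sweet, red with a yellow band, 42 (x) x 30 (y) x 20 mm (z), 50 g, slippery (slides once the pan is tilted some 12 to 17 degrees); 3 to 5 of them lie in the pan, the rest are absent. Origin at the centre of its underside.
- block2: Loose wrapped block of guava sweet, red with a yellow band, 42 (x) x 30 (y) x 20 mm (z), 50 g, slippery (slides once the pan is tilted some 12 to 17 degrees); 3 to 5 of them lie in the pan, the rest are absent. Origin at the centre of its underside.
- block3: Loose wrapped block of guava sweet, red with a yellow band, 42 (x) x 30 (y) x 20 mm (z), 50 g, slippery (slides once the pan is tilted some 12 to 17 degrees); 3 to 5 of them lie in the pan, the rest are absent. Origin at the centre of its underside.
- block4: Loose wrapped block of guava sweet, red with a yellow band, 42 (x) x 30 (y) x 20 mm (z), 50 g, slippery (slides once the pan is tilted some 12 to 17 degrees); 3 to 5 of them lie in the pan, the rest are absent. Origin at the centre of its underside.
- block5: Loose wrapped block of guava sweet, red with a yellow band, 42 (x) x 30 (y) x 20 mm (z), 50 g, slippery (slides once the pan is tilted some 12 to 17 degrees); 3 to 5 of them lie in the pan, the rest are absent. Origin at the centre of its underside.
- tin1: Loose small tin with a green label and a white band, 42 mm diameter, 80 mm high, 120 g, slides easily (friction 0.35), standing on the counter; 3 to 5 of them are there, the rest are absent. Origin at the centre of its underside, z along its axis.
- tin2: Loose small tin with a green label and a white band, 42 mm diameter, 80 mm high, 120 g, slides easily (friction 0.35), standing on the counter; 3 to 5 of them are there, the rest are absent. Origin at the centre of its underside, z along its axis.
- tin3: Loose small tin with a green label and a white band, 42 mm diameter, 80 mm high, 120 g, slides easily (friction 0.35), standing on the counter; 3 to 5 of them are there, the rest are absent. Origin at the centre of its underside, z along its axis.
- tin4: Loose small tin with a green label and a white band, 42 mm diameter, 80 mm high, 120 g, slides easily (friction 0.35), standing on the counter; 3 to 5 of them are there, the rest are absent. Origin at the centre of its underside, z along its axis.
- tin5: Loose small tin with a green label and a white band, 42 mm diameter, 80 mm high, 120 g, slides easily (friction 0.35), standing on the counter; 3 to 5 of them are there, the rest are absent. Origin at the centre of its underside, z along its axis.
- jar: Bystander: amber glass jar with a white cap, 52 mm diameter, 80 mm high, standing on the counter among the tins. Origin at the centre of its underside.
- cup: Bystander: blue ceramic cup, 60 mm across, 75 mm high, standing among the tins. Origin at the centre of its underside.
Things that resemble listed ones, but are neither listed nor needed, are in the scene too. Leave any turquoise or yellow look-alike of the tin2 alone.

How it is judged (in metres and radians):
On the way, in this order (a step that is already met when the one before it is completed fails the run):
1. the carton lies on its back on the board, opening up, at rest (angle between carton's own x axis and vertical above 3 rad and x of carton_mid in the frame of board between -0.065 and 0.065 m and y of carton_mid in the frame of board between -0.05 and 0.11 m and linear speed of carton below 0.03 m/s), for 0.2 s.
2. the pan is tilted by more than 11 degrees over the carton and sweets have slid into the carton (angle between pan's own z axis and vertical above 0.2 rad and horizontal distance between pan and carton_mid below 0.22 m and ((x of block1 in the frame of carton between -0.045 and 0.045 m and y of block1 in the frame of carton between -0.084 and 0.084 m and z of block1 in the frame of carton between 0.001 and 0.259 m) or (x of block2 in the frame of carton between -0.045 and 0.045 m and y of block2 in the frame of carton between -0.084 and 0.084 m and z of block2 in the frame of carton between 0.001 and 0.259 m) or (x of block3 in the frame of carton between -0.045 and 0.045 m and y of block3 in the frame of carton between -0.084 and 0.084 m and z of block3 in the frame of carton between 0.001 and 0.259 m) or (x of block4 in the frame of carton between -0.045 and 0.045 m and y of block4 in the frame of carton between -0.084 and 0.084 m and z of block4 in the frame of carton between 0.001 and 0.259 m) or (x of block5 in the frame of carton between -0.045 and 0.045 m and y of block5 in the frame of carton between -0.084 and 0.084 m and z of block5 in the frame of carton between 0.001 and 0.259 m))), for 0.05 s.
At the end, for the whole second after the job is handed in: Carton at rest on its back on the board, opening up (within 8 degrees), its middle within 65 mm in x and -50 to +110 mm in y of the board's centre; every sweet and tin at rest inside it below the rim; pan level on the scale, within 40 mm of the platform's middle (all of step 1 and x of block1 in the frame of carton between -0.045 and 0.045 m and y of block1 in the frame of carton between -0.084 and 0.084 m and z of block1 in the frame of carton between 0.001 and 0.259 m and linear speed of each of block1, block2, block3, block4, block5, tin1, tin2, tin3, tin4, tin5, pan below 0.03 m/s and x of block2 in the frame of carton between -0.045 and 0.045 m and y of block2 in the frame of carton between -0.084 and 0.084 m and z of block2 in the frame of carton between 0.001 and 0.259 m and x of block3 in the frame of carton between -0.045 and 0.045 m and y of block3 in the frame of carton between -0.084 and 0.084 m and z of block3 in the frame of carton between 0.001 and 0.259 m and x of block4 in the frame of carton between -0.045 and 0.045 m and y of block4 in the frame of carton between -0.084 and 0.084 m and z of block4 in the frame of carton between 0.001 and 0.259 m and x of block5 in the frame of carton between -0.045 and 0.045 m and y of block5 in the frame of carton between -0.084 and 0.084 m and z of block5 in the frame of carton between 0.001 and 0.259 m and x of tin1 in the frame of carton between -0.045 and 0.045 m and y of tin1 in the frame of carton between -0.084 and 0.084 m and z of tin1 in the frame of carton between 0.001 and 0.259 m and x of tin2 in the frame of carton between -0.045 and 0.045 m and y of tin2 in the frame of carton between -0.084 and 0.084 m and z of tin2 in the frame of carton between 0.001 and 0.259 m and x of tin3 in the frame of carton between -0.045 and 0.045 m and y of tin3 in the frame of carton between -0.084 and 0.084 m and z of tin3 in the frame of carton between 0.001 and 0.259 m and x of tin4 in the frame of carton between -0.045 and 0.045 m and y of tin4 in the frame of carton between -0.084 and 0.084 m and z of tin4 in the frame of carton between 0.001 and 0.259 m and x of tin5 in the frame of carton between -0.045 and 0.045 m and y of tin5 in the frame of carton between -0.084 and 0.084 m and z of tin5 in the frame of carton between 0.001 and 0.259 m and horizontal distance between pan and scale_top below 0.04 m and height (world z) of pan between 0.062 and 0.078 m and angle between pan's own z axis and vertical below 0.08 rad); the robot touches nothing.
It fails at once if the jar is pushed more than 30 mm or knocked over (distance of jar from where it was at the start of the episode above 0.03 m or angle between jar's own z axis and vertical above 0.5 rad).
It fails at once if the cup is pushed more than 30 mm or knocked over (distance of cup from where it was at the start of the episode above 0.03 m or angle between cup's own z axis and vertical above 0.5 rad).
Of block1, block2, block3, block4, block5 only 3 to 5 are there at a start; the rules pass over those that are not, and their reading is None.
Of tin1, tin2, tin3, tin4, tin5 only 3 to 5 are there at a start; the rules pass over those that are not, and their reading is None.
At some moment in a run one of tin1, tin2, tin3, tin4, tin5 may be knocked a few centimetres aside while the robot is not near it.
It also fails if it takes over 210 s, if anything falls off the work surface, if the arm or the gripper's body presses on something with over 40 N, if the wrist force passes 120 N, or if a joint passes its speed limit or range.

## Working session

There is one attempt and no reset: what is moved stays moved. The work goes in short steps, Python scripts to look and compute and a shell command to move; the robot and the scene stay as the last step left them, time stands still between calls to the robot, and variables do not carry over. Pictures are saved under pics/ and viewed, and the job is handed in when it is done.

```bash
ls -la; mkdir -p pics; python3 - <<'E'
from bench import telemetry, viewer, r
import cv2,json
print(telemetry.sense())
for n in("scene","top"):
    im=viewer.snapshot(n); cv2.imwrite(f"pics/{n}0.png",cv2.cvtColor(im,cv2.COLOR_RGB2BGR))
    print(n,viewer.camera_model(n))
E
```

```text
total 12
drwxr-xr-x  3 agent agent 4096 Dec  7 15:08 .
drwxr-xr-x 23 root  root  4096 Dec  7 15:08 ..
drwxr-xr-x  2 agent agent 4096 Dec  7 15:08 pics
{'time': 0.0, 'joint_pos': array([-7.24437352e+01,  7.51323435e+00,  8.53289411e+01, -1.16278110e-03,
        8.72607607e+01, -4.89094420e+00]), 'qd': array([-0.03954851,  0.08355408,  0.06096082, -0.00850598,  0.01836605,
        0.0489481 ]), 'joint_efforts': array([-1.24572118e-03, -5.69407225e+01, -5.00555062e+01, -4.31712078e-04,
        1.48667931e-02, -2.90617015e-05]), 'tool_pos': array([ 228.97648876, -554.02793172,  241.26717839]), 'tcp_rot': array([-1.79897340e+02, -7.61915464e-03,  2.24472588e+01]), 'ft_force': array([0.06808581, 0.15023071, 0.37356514]), 'wrist_torque': array([-0.04169367,  0.0215011 ,  0.03952953]), 'finger_gap': 85.37089153679413}
scene {'fx': 486.78049021429325, 'fy': 486.78049021429325, 'cx': 275.8296358392999, 'cy': 214.56951575557298, 'cam_to_world': array([[-9.72331615e-02,  8.05261941e-01, -5.84892228e-01,
         1.20112718e+03],
       [ 9.95261586e-01,  7.88449064e-02, -5.69021551e-02,
         2.04941357e+01],
       [ 2.94633124e-04, -5.87653544e-01, -8.09112616e-01,
         9.82131715e+02],
       [ 0.00000000e+00,  0.00000000e+00,  0.00000000e+00,
         1.00000000e+00]])}
top {'fx': 421.84845799109314, 'fy': 421.84845799109314, 'cx': 283.1064142902667, 'cy': 207.7741212966055, 'cam_to_world': array([[ 2.81367381e-02, -9.96553367e-01,  7.80365924e-02,
         5.16558909e+02],
       [-9.99289435e-01, -3.00006556e-02, -2.28163387e-02,
        -1.91821897e+01],
       [ 2.50788481e-02, -7.73391650e-02, -9.96689372e-01,
         9.87750794e+02],
       [ 0.00000000e+00,  0.00000000e+00,  0.00000000e+00,
         1.00000000e+00]])}
```

View pics/scene0.png

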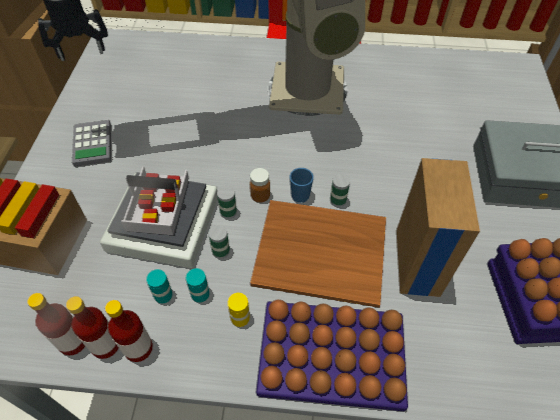

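View pics/top0.png

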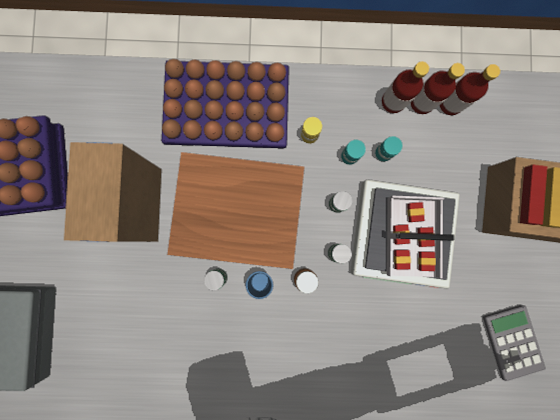

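```bash
cat > h.py <<'E'
import numpy as np, cv2
from bench import telemetry, viewer, r
def ray(n,u,v):
    m=viewer.camera_model(n); T=m["cam_to_world"]
    d=T[:3,:3]@np.array([(u-m["cx"])/m["fx"],(v-m["cy"])/m["fy"],1.]); return T[:3,3],d
def pl(n,u,v,z):
    o,d=ray(n,u,v); return o+d*(z-o[2])/d[2]
def px(n,p):
    m=viewer.camera_model(n); T=m["cam_to_world"]; q=T[:3,:3].T@(np.array(p,float)-T[:3,3])
    return q[0]/q[2]*m["fx"]+m["cx"], q[1]/q[2]*m["fy"]+m["cy"]
def snap(n,f=None):
    im=cv2.cvtColor(viewer.snapshot(n),cv2.COLOR_RGB2BGR)
    if f: cv2.imwrite(f"pics/{f}.png",im)
    return im
def crop(im,x0,y0,x1,y1,s,f):
    cv2.imwrite(f"pics/{f}.png",cv2.resize(im[y0:y1,x0:x1],None,fx=s,fy=s,interpolation=cv2.INTER_CUBIC))
E
python3 - <<'E'
from h import *
t=cv2.imread("pics/top0.png");s=cv2.imread("pics/scene0.png")
a=cv2.resize(t[150:300,320:470],None,fx=4,fy=4,interpolation=cv2.INTER_CUBIC)
crop(t,320,160,470,300,4,"c1"); crop(s,90,150,290,270,4,"c2"); crop(t,55,130,325,300,2.9,"c3"); crop(s,380,140,500,310,3.5,"c4")
E
```

```text
(no output)
```

View pics/c1.png

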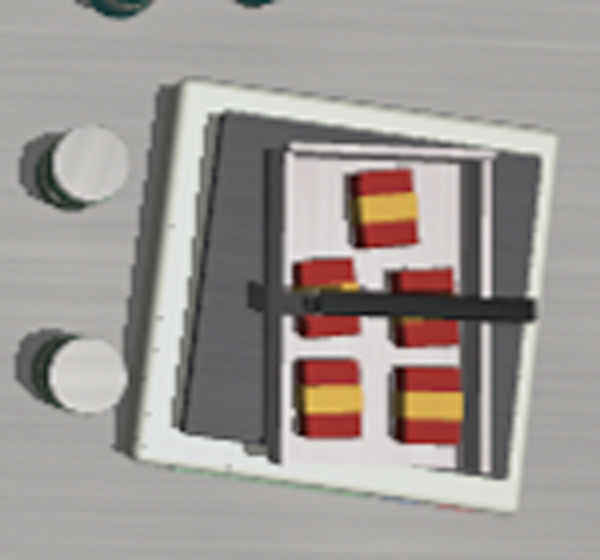

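View pics/c2.png

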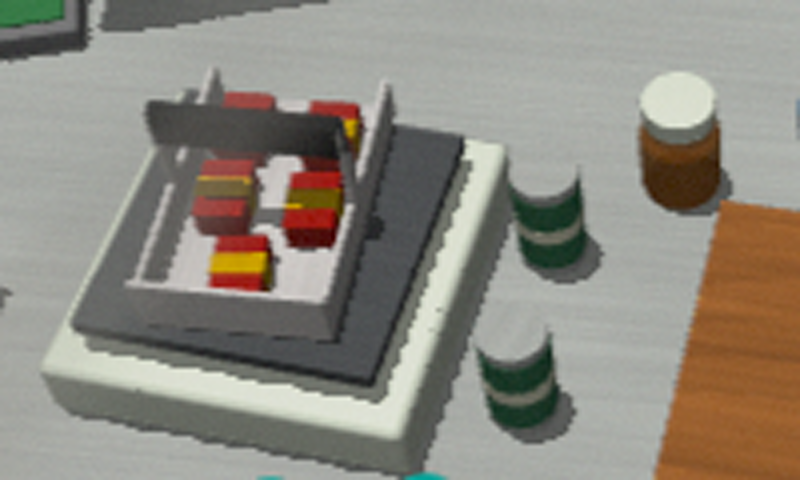

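View pics/c3.png

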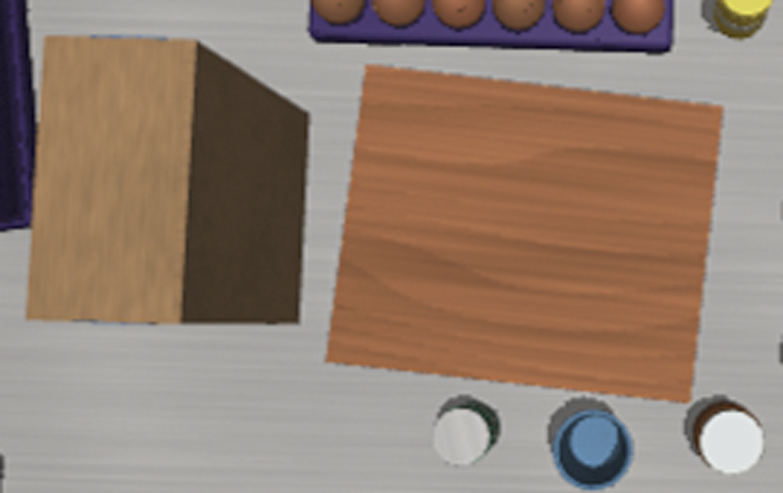

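View pics/c4.png

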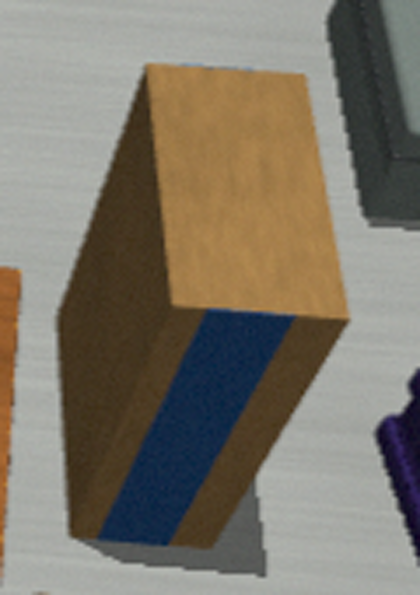

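```bash
python3 - <<'E'
from h import *
np.set_printoptions(precision=1,suppress=True)
f3=lambda x,y:(x/2.9+55,y/2.9+130)
f1=lambda x,y:(x/4+320,y/4+160)
f4=lambda x,y:(x/3.5+380,y/3.5+140)
f2=lambda x,y:(x/4+90,y/4+150)
def show(name,n,pts,z):
    P=np.array([pl(n,u,v,z)[:2] for u,v in pts]); print(name,P.tolist() if 0 else P.round(1).tolist(),"mean",P.mean(0), "sides",[round(float(np.linalg.norm(P[i]-P[i-1])),1) for i in range(len(P))], "ang",[round(float(np.degrees(np.arctan2(*(P[i]-P[i-1])[::-1]))),1) for i in range(len(P))])
show("carton top","top",[f3(*p) for p in [(45,37),(196,40),(182,322),(27,319)]],260)
show("carton scene","scene",[f4(*p) for p in [(147,64),(304,74),(347,320),(171,304)]],260)
show("carton foot scene","scene",[f4(*p) for p in [(72,537),(213,547)]],0)
show("board","top",[f3(*p) for p in [(367,66),(722,106),(690,403),(326,361)]],14)
show("scale top","top",[f1(*p) for p in [(185,80),(557,133),(515,513),(137,458)]],55)
show("platf","top",[f1(*p) for p in [(225,112),(544,157),(503,477),(181,432)]],70)
show("pan wall top","top",[f1(*p) for p in [(286,145),(494,155)]],108)
show("pan wall ends L","top",[f1(*p) for p in [(266,150),(250,452)]],100)
show("bar","top",[f1(*p) for p in [(247,283),(264,310),(536,320),(536,298)]],160)
show("bar scene","scene",[f2(*p) for p in [(148,101),(345,122)]],160)
for nm,p in dict(tA=f1(90,162),tB=f1(87,374),tC=f3(462,436)).items(): print(nm,pl("top",*p,80)[:2])
print("cup",pl("top",*f3(592,449),75)[:2],"jar",pl("top",*f3(730,440),80)[:2])
for nm,p in dict(tA=f2(513,343),tB=f2(545,180),jar=f2(680,108)).items(): print("scene",nm,pl("scene",*p,80)[:2])
E
```

```text
carton top [[675.2, 335.0], [676.4, 245.7], [508.2, 244.2], [507.5, 334.2]] mean [591.8 289.8] sides [167.7, 89.3, 168.2, 90.0] ang [0.3, -89.2, -179.5, 90.5]
carton scene [[512.0, 247.4], [511.1, 335.7], [680.8, 335.3], [679.5, 246.6]] mean [595.8 291.3] sides [167.5, 88.4, 169.7, 88.7] ang [179.7, 90.6, -0.2, -90.8]
carton foot scene [[680.5, 249.6], [678.8, 338.3]] mean [679.7 294. ] sides [88.8, 88.8] ang [-88.9, 91.1]
board [[714.0, 198.3], [690.8, -87.5], [452.9, -67.9], [478.1, 219.3]] mean [583.9  65.5] sides [236.8, 286.7, 238.7, 288.4] ang [-5.1, -94.6, 175.3, 85.0]
scale top [[657.6, -225.1], [634.2, -435.5], [422.5, -411.2], [447.1, -201.2]] mean [ 540.3 -318.3] sides [211.9, 211.8, 213.2, 211.4] ang [-6.5, -96.3, 173.4, 83.3]
platf [[638.3, -244.1], [618.8, -421.5], [443.2, -398.3], [462.8, -222.1]] mean [ 540.8 -321.5] sides [176.9, 178.5, 177.1, 177.4] ang [-7.2, -96.3, 172.5, 83.7]
pan wall top [[616.7, -267.4], [614.8, -378.2]] mean [ 615.8 -322.8] sides [110.8, 110.8] ang [89.0, -91.0]
pan wall ends L [[614.6, -258.9], [455.1, -251.9]] mean [ 534.9 -255.4] sides [159.7, 159.7] ang [-2.5, 177.5]
bar [[541.8, -233.9], [528.8, -242.5], [527.7, -377.8], [538.5, -377.8]] mean [ 534.2 -308. ] sides [143.9, 15.6, 135.3, 10.9] ang [88.7, -146.7, -90.5, -0.2]
bar scene [[531.7, -376.2], [536.0, -264.3]] mean [ 533.9 -320.2] sides [112.0, 112.0] ang [-92.2, 87.8]
tA [ 607.3 -168.4]
tB [ 492.9 -168.7]
tC [428.8 101.7]
cup [421.3   6.5] jar [431.  -94.8]
scene tA [ 619.3 -164.5]
scene tB [ 503.6 -164.9]
scene jar [440.6 -92.1]
```

```bash
cat >> h.py <<'E'
from scipy.spatial.transform import Rotation as Ro
np.set_printoptions(precision=2,suppress=True)
def to(p,rpy=(180,0,90)):
    "shift(cm)/turn(rad) in present tool axes (measured pose) to reach p, rpy"
    s=telemetry.sense(); R=Ro.from_euler("xyz",s["tcp_rot"],degrees=True); R2=Ro.from_euler("xyz",rpy,degrees=True)
    print("shift",R.inv().apply(np.array(p,float)-s["tool_pos"])/10,"turn",(R.inv()*R2).as_rotvec())
def st():
    s=telemetry.sense(); print(s["time"],s["tool_pos"],s["tcp_rot"],"F",s["ft_force"],"gap",s["finger_gap"])
E
python3 - <<'E'
from h import *
to((594,385,340))
E
```

```text
shift [ 69.6  -72.87  -9.73] turn [-0.   -0.   -1.18]
```

```bash
python3 -m inch '[[[0,0,-5],[0,0,0],0],[[0,0,-9.7],[0,0,-0.15],0],[[20,-20,-9.7],[0,0,-0.6],0],[[20,-20,-9.7],[0,0,-0.6],0],[[20,-20,-9.7],[0,0,-0.6],0],[[20,-20,-9.7],[0,0,-0.6],0],[[20,-20,-9.7],[0,0,-0.6],0],[[69.6,-72.9,-9.7],[0,0,-1.18],0],[[69.6,-72.9,-9.7],[0,0,-1.18],0],[[69.6,-72.9,-9.7],[0,0,-1.18],0],[[69.6,-72.9,-9.7],[0,0,-1.18],0],[[69.6,-72.9,-9.7],[0,0,-1.18],0],[[69.6,-72.9,-9.7],[0,0,-1.18],0],[[69.6,-72.9,-9.7],[0,0,-1.18],0],[[69.6,-72.9,-9.7],[0,0,-1.18],0],[[69.6,-72.9,-9.7],[0,0,-1.18],0],[[69.6,-72.9,-9.7],[0,0,-1.18],0],[[69.6,-72.9,-9.7],[0,0,-1.18],0],[[69.6,-72.9,-9.7],[0,0,-1.18],0],[[69.6,-72.9,-9.7],[0,0,-1.18],0]]'; python3 -c "
from h import *
to((594,385,340));st()"
```

```text
time: 2.1
tool_pos: [555.9, 286.1, 338.7]
tcp_rot: [-180.0, 0.0, 90.1]
ft_force: [1.1, -0.7, 0.5]
finger_gap: 0.2
shift [ 9.88  3.83 -0.14] turn [-0.  0.  0.]
2.1 [555.86 286.13 338.67] [-179.97    0.02   90.07] F [ 1.06 -0.71  0.47] gap 0.21075463209700815
```

```bash
python3 -m inch '[[[5,2,0],[0,0,0],0],[[9.9,3.8,0],[0,0,0],0],[[9.9,3.8,0],[0,0,0],0],[[9.9,3.8,0],[0,0,0],0],[[9.9,3.8,5],[0,0,0],0],[[9.9,3.8,8.8],[0,0,0],0],[[9.9,3.8,8.8],[0,0,0],0],[[9.9,3.8,8.8],[0,0,0],0]]'; python3 -c "
from h import *
st();snap('scene','s1');snap('top','t1')"
```

```text
time: 2.9
tool_pos: [593.4, 381.6, 252.3]
tcp_rot: [-180.0, 0.0, 90.0]
ft_force: [0.2, -0.1, 0.8]
finger_gap: -0.0
2.9 [593.35 381.62 252.34] [-179.97    0.03   89.98] F [ 0.19 -0.1   0.83] gap -0.03410673350158163
```

View pics/s1.png

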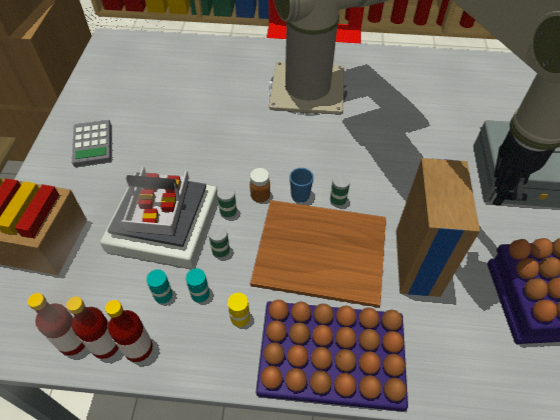

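```bash
python3 -m inch '[[[-2,0,0],[0,0,0],0],[[-3,0,0],[0,0,0],0],[[-3.7,0,0],[0,0,0],0],[[-4.4,0,0],[0,0,0],0],[[-5.1,0,0],[0,0,0],0],[[-5.8,0,0],[0,0,0],0],[[-6.5,0,0],[0,0,0],0],[[-7.2,0,0],[0,0,0],0],[[-7.9,0,0],[0,0,0],0],[[-8.6,0,0],[0,0,0],0],[[-9.3,0,0],[0,0,0],0]]'; python3 -c "
from h import *
st();snap('scene','s2')"
```

```text
time: 4.1
tool_pos: [593.7, 289.5, 251.3]
tcp_rot: [-180.0, 0.0, 90.1]
ft_force: [-0.4, 0.1, -0.3]
finger_gap: 0.1
4.1 [593.68 289.47 251.25] [-180.      0.     90.06] F [-0.38  0.13 -0.33] gap 0.13899859420695915
```

View pics/s2.png

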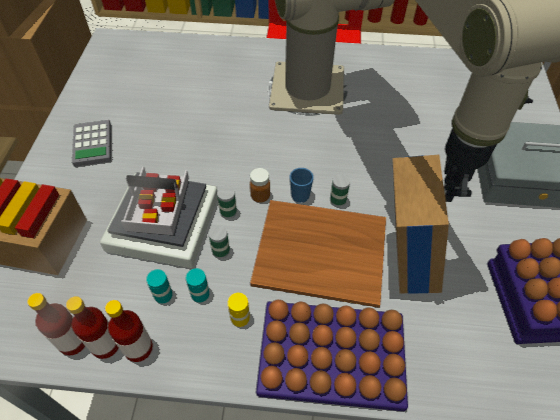

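```bash
python3 -m inch '[[[-0.6,0,0],[0,0,0],0],[[-1.2,0,0],[0,0,0],0],[[-1.8,0,0],[0,0,0],0],[[-2.4,0,0],[0,0,0],0],[[-3,0,0],[0,0,0],0],[[-3.6,0,0],[0,0,0],0]]'; python3 -c "
from h import *
st();snap('scene','s3')"
```

```text
time: 4.75
tool_pos: [593.7, 253.6, 251.3]
tcp_rot: [180.0, 0.0, 90.1]
ft_force: [0.2, 0.5, -0.0]
finger_gap: -0.3
4.75 [593.72 253.55 251.31] [180.     0.    90.05] F [ 0.25  0.52 -0.01] gap -0.33406505387769175
```

View pics/s3.png

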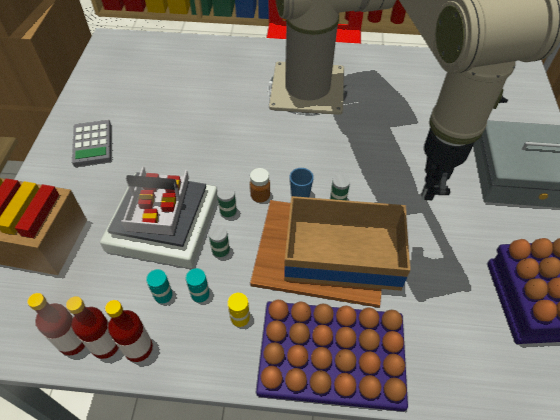

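```bash
python3 -m inch '[[[0,0,-5],[0,0,0],0],[[-5,0,-6],[0,0,0],1],[[-10,-1,-6],[0,0,0],1],[[-15,-2,-6],[0,0,0],1],[[-20,-2,-6],[0,0,0],1],[[-25,-3,-6],[0,0,0],1],[[-30,-3,-6],[0,0,0],1],[[-35,-4,-6],[0,0,0],1],[[-40,-4,-6],[0,0,0],1],[[-45,-5,-6],[0,0,0],1],[[-50,-5,-4],[0,0,0],1],[[-54,-6,-2],[0,0,0.03],1],[[-57.4,-6,0],[0,0,0.03],1],[[-57.4,-6,0],[0,0,0.03],1],[[-57.4,-6,0],[0,0,0.03],1],[[-57.4,-6,0],[0,0,0.03],1]]'; python3 -c "
from h import *
st();to((533.5,-321,140),(180,0,88));snap('scene','s4');t=snap('top','t4');crop(t,150,140,480,320,2.4,'t4c')"
```

```text
time: 6.4
tool_pos: [534.8, -319.5, 252.2]
tcp_rot: [179.9, 0.0, 88.4]
ft_force: [-0.3, 0.3, -0.5]
finger_gap: 85.1
6.4 [ 534.81 -319.46  252.22] [179.93   0.02  88.37] F [-0.3   0.31 -0.48] gap 85.13266413973822
shift [-0.15 -0.14 11.22] turn [0.   0.   0.01]
```

View pics/s4.png

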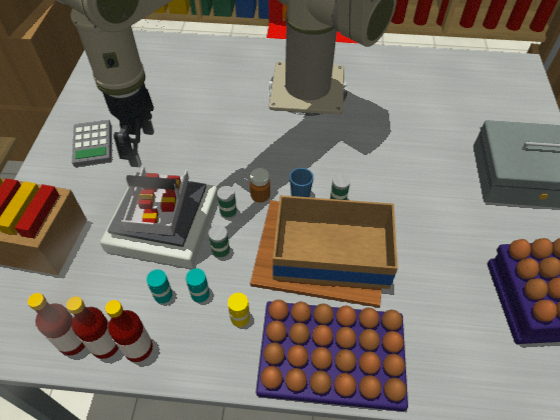

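View pics/t4c.png

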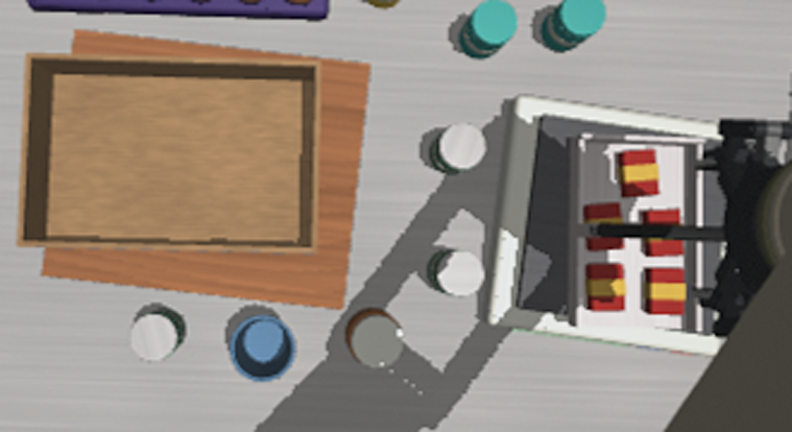

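```bash
python3 -m inch '[[[-0.1,-0.1,4],[0,0,0],1],[[-0.1,-0.1,8],[0,0,0],1],[[-0.1,-0.1,11.1],[0,0,0],1],[[-0.1,-0.1,11.1],[0,0,0],1],[[-0.1,-0.1,11.1],[0,0,0],0.1],[[-0.1,-0.1,11.1],[0,0,0],0],[[-0.1,-0.1,11.1],[0,0,0],0],[[-0.1,-0.1,11.1],[0,0,0],0],[[-0.1,-0.1,11.1],[0,0,0],0],[[-0.1,-0.1,11.1],[0,0,0],0],[[-0.1,-0.1,11.1],[0,0,0],0],[[-0.1,-0.1,11.1],[0,0,0],0],[[-0.1,-0.1,11.1],[0,0,0],0]]' 80; python3 -c "
from h import *
st()
f=lambda x,y:(x/2.4+150,y/2.4+140)
P=np.array([pl('top',*f(*p),104)[:2] for p in [(25,53),(321,60),(318,251),(18,245)]]);print(P,P.mean(0))
s=snap('scene','s5');crop(s,60,60,290,260,3,'s5c')"
```

```text
time: 7.8
tool_pos: [534.0, -321.4, 141.7]
tcp_rot: [179.9, 0.1, 88.3]
ft_force: [0.1, 0.4, 6.1]
finger_gap: 10.6
7.8 [ 533.96 -321.42  141.69] [179.89   0.06  88.33] F [0.15 0.43 6.14] gap 10.559395002765552
[[674.38 221.43]
 [676.65 -38.22]
 [508.67 -40.32]
 [506.6  218.96]] [591.57  90.46]
```

View pics/s5c.png

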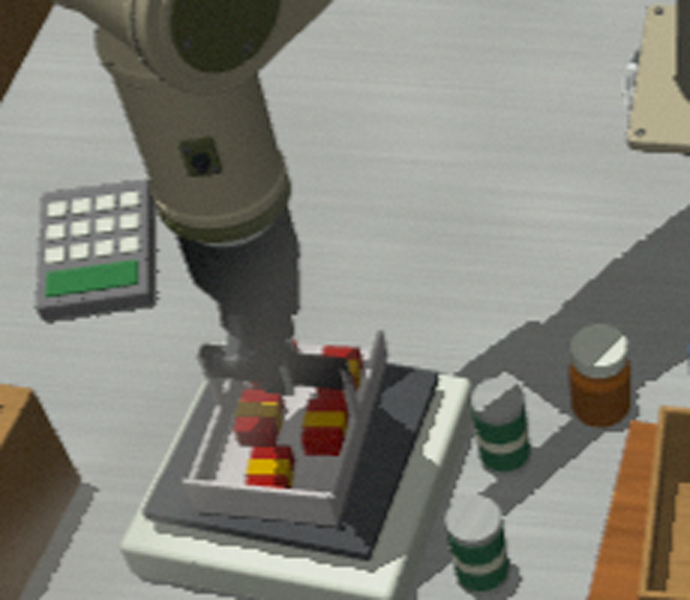

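```bash
python3 -m inch '[[[0,0,-0.4],[0,0,0],0],[[0,0,-1.2],[0,0,0],0],[[0,0,-2.4],[0.02,0,0],0],[[0,0,-3.8],[0.04,0,0],0],[[0,0,-5.2],[0.06,0,0],0],[[0,0,-6.6],[0.08,0,0],0],[[0,0,-8],[0.1,0,0],0],[[0,0,-9.3],[0.1,0,0],0],[[0,0,-10.3],[0.1,0,0],0],[[0,0,-10.8],[0.1,0,0],0],[[0,0,-10.8],[0.1,0,0],0],[[0,0,-10.8],[0.1,0,0],0]]'; python3 -c "
from h import *
st()
s=snap('scene','s6');crop(s,60,60,290,260,3,'s6c')"
```

```text
time: 9.05
tool_pos: [533.0, -320.9, 247.8]
tcp_rot: [-174.2, -0.0, 88.3]
ft_force: [0.1, 0.1, -5.0]
finger_gap: 10.8
9.05 [ 532.98 -320.87  247.77] [-174.25   -0.02   88.33] F [ 0.15  0.12 -5.  ] gap 10.765537679388462
```

View pics/s6c.png

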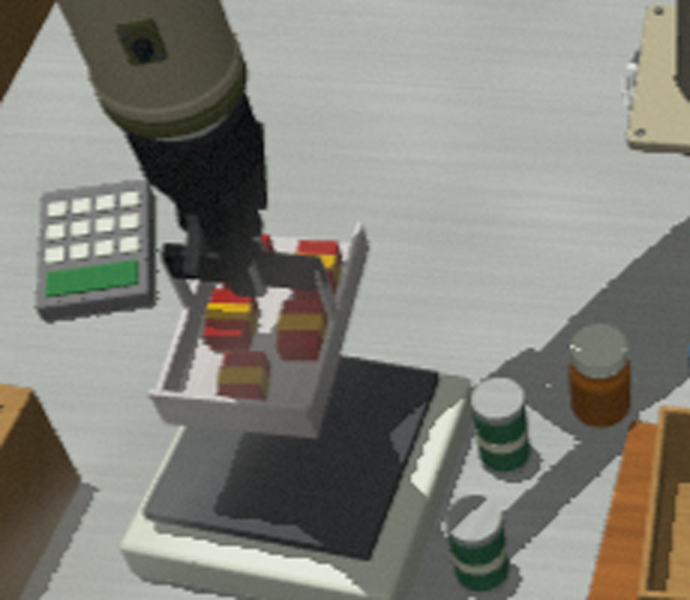

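```bash
python3 -c "
from h import *
to((640,40,250),(-174.2,0,90))"
```

```text
shift [36.37  9.59 -1.2 ] turn [ 0.   -0.   -0.03]
```

```bash
python3 -m inch '[[[0.4,0.1,0],[0,0,0],0],[[1.2,0.3,0],[0,0,0],0],[[2.4,0.6,-0.1],[0,0,0],0],[[4,1,-0.1],[0,0,0],0],[[6,1.6,-0.2],[0,0,0],0],[[8,2.1,-0.3],[0,0,0],0],[[10.4,2.7,-0.3],[0,0,0],0],[[12.8,3.4,-0.4],[0,0,0],0],[[15.2,4,-0.5],[0,0,0],0],[[17.6,4.6,-0.6],[0,0,0],0],[[20,5.3,-0.7],[0,0,-0.01],0],[[22.4,5.9,-0.7],[0,0,-0.01],0],[[24.8,6.5,-0.8],[0,0,-0.02],0],[[27.2,7.2,-0.9],[0,0,-0.02],0],[[29.6,7.8,-1],[0,0,-0.02],0],[[31.6,8.3,-1],[0,0,-0.03],0],[[33.4,8.8,-1.1],[0,0,-0.03],0],[[34.8,9.2,-1.2],[0,0,-0.03],0],[[35.8,9.4,-1.2],[0,0,-0.03],0],[[36.4,9.6,-1.2],[0,0,-0.03],0]]'; python3 -c "
from h import *
s=snap('scene','s7');st();crop(s,160,60,460,310,2.3,'s7c')
to((640,40,230),(180,0,90))
# pour: theta
for th,M in((0.2,(590,100)),(0.35,(590,92)),(0.5,(590,86)),(0.61,(590,80)),(0.75,(590,80))):
    x=np.array([np.cos(th),0,np.sin(th)]);z=np.array([-np.sin(th),0,np.cos(th)])
    T=np.array([M[0],40,M[1]])+85*x+70*z
    print(th,T,end=' ');to(T,(180,0,90))
"
```

```text
time: 11.1
tool_pos: [640.6, 41.0, 250.7]
tcp_rot: [-174.3, -0.2, 90.1]
ft_force: [-0.4, 0.1, -5.3]
finger_gap: 11.0
11.15 [640.77  41.49 250.51] [-174.27   -0.2    90.09] F [-0.71  1.09 -4.64] gap 10.866626714569342
shift [-0.16  0.13  2.05] turn [-0.1 -0.   0. ]
0.2 [659.4   40.   185.49] shift [-0.17  2.5   6.28] turn [-0.1 -0.   0. ]
0.35 [645.84  40.   186.9 ] shift [-0.17  1.14  6.28] turn [-0.1 -0.   0. ]
0.5 [631.03  40.   188.18] shift [-0.17 -0.35  6.3 ] turn [-0.1 -0.   0. ]
0.61 [619.57  40.   186.07] shift [-0.17 -1.47  6.62] turn [-0.1 -0.   0. ]
0.75 [604.48  40.   189.16] shift [-0.16 -3.    6.47] turn [-0.1 -0.   0. ]
```

View pics/s7c.png

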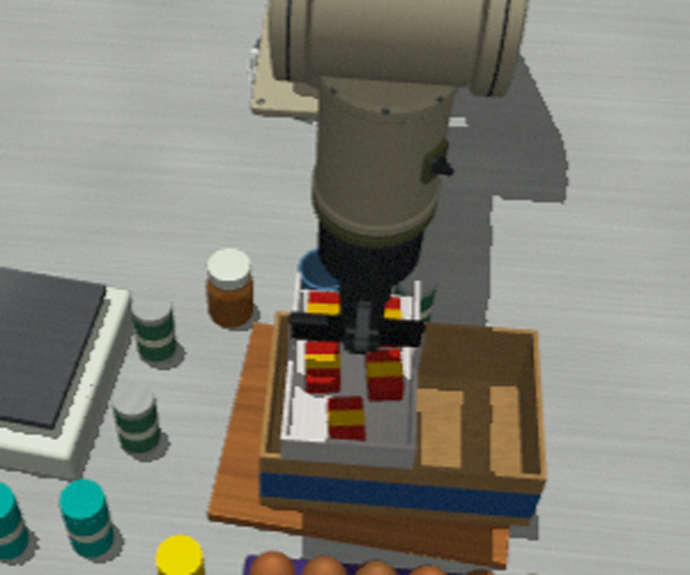

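```bash
python3 -m inch '[[[-0.1,0.5,0.4],[-0.02,0,0],0],[[-0.1,1.5,1.2],[-0.06,0,0],0],[[-0.1,2.7,2.2],[-0.1,0,0],0],[[-0.1,3.8,3.2],[-0.14,0,0],0],[[-0.1,4.7,4],[-0.18,0,0],0],[[-0.1,5.2,4.5],[-0.2,0,0],0],[[-0.1,5,4.9],[-0.22,0,0],0],[[-0.1,4.8,5.3],[-0.25,0,0],0],[[-0.1,4.6,5.7],[-0.27,0,0],0],[[-0.1,4.5,6.1],[-0.3,0,0],0],[[-0.1,4.3,6.1],[-0.32,0,0],0],[[-0.1,4.1,6.1],[-0.34,0,0],0],[[-0.1,3.9,6.1],[-0.36,0,0],0],[[-0.1,3.7,6.1],[-0.38,0,0],0],[[-0.1,3.5,6.1],[-0.4,0,0],0],[[-0.1,3.3,6.1],[-0.42,0,0],0],[[-0.1,3.1,6.1],[-0.45,0,0],0],[[-0.1,3.1,6.1],[-0.45,0,0],0]]'; python3 -c "
from h import *
s=snap('scene','s8');st();crop(s,160,60,460,310,2.3,'s8c')
"
```

```text
time: 12.95
tool_pos: [664.4, 39.4, 186.4]
tcp_rot: [159.9, -0.2, 90.1]
ft_force: [-0.3, -0.8, -6.1]
finger_gap: 10.5
13.0 [664.65  39.38 186.71] [159.96  -0.17  90.05] F [ 0.69 -0.76 -5.35] gap 10.864581055661256
```

View pics/s8c.png

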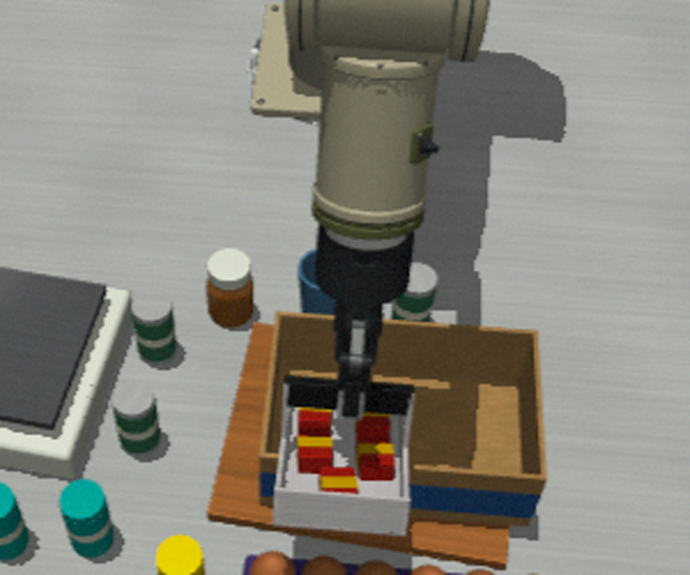

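```bash
python3 -m inch '[[[0,-0.2,-0.1],[-0.02,0,0],0],[[0,-0.4,-0.1],[-0.04,0,0],0],[[0,-0.5,-0.2],[-0.06,0,0],0],[[0,-0.7,-0.2],[-0.08,0,0],0],[[0,-0.7,-0.2],[-0.08,0,0],0],[[0,-0.7,-0.2],[-0.08,0,0],0],[[0,-0.7,-0.2],[-0.08,0,0],0]]'; python3 -c "
from h import *
s=snap('scene','s9');st();crop(s,160,60,460,310,2.3,'s9c')
"
```

```text
time: 13.7
tool_pos: [658.4, 39.3, 186.9]
tcp_rot: [155.3, -0.2, 90.0]
ft_force: [0.3, 1.4, -3.8]
finger_gap: 10.7
13.75 [658.48  39.26 186.97] [155.31  -0.17  90.05] F [-0.76  0.03 -3.34] gap 10.833343316859908
```

View pics/s9c.png

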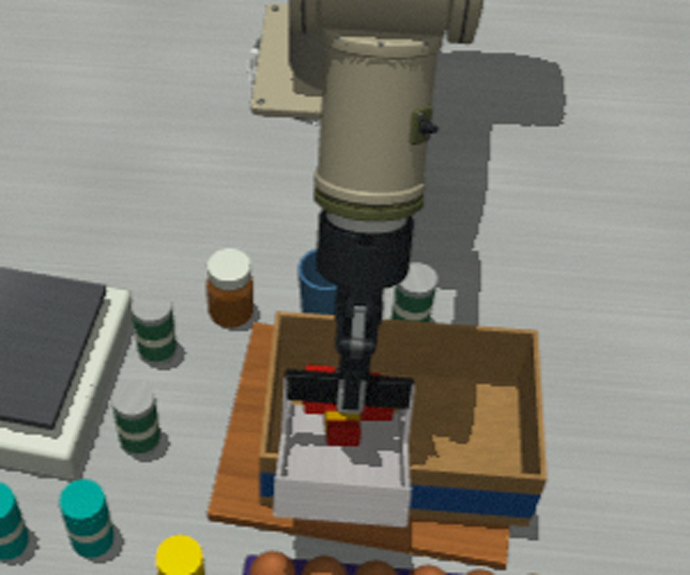

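Sliding well. Hold, then tilt a little further.

```bash
python3 -m inch '[[[0,0,0],[0,0,0],0],[[0,0,0],[0,0,0],0],[[0,-0.2,-0.1],[-0.03,0,0],0],[[0,-0.5,-0.2],[-0.06,0,0],0],[[0,-0.8,-0.3],[-0.1,0,0],0],[[0,-0.8,-0.3],[-0.1,0,0],0],[[0,-0.8,-0.3],[-0.1,0,0],0],[[0,-0.8,-0.3],[-0.1,0,0],0]]'; python3 -c "
from h import *
s=snap('scene','s10');st();t=snap('top','t10');
a=cv2.resize(s[120:310,180:460],None,fx=1.9,fy=1.9);b=cv2.resize(t[120:310,140:420],None,fx=1.9,fy=1.9)
cv2.imwrite('pics/c10.png',cv2.resize(np.vstack([a,b]),None,fx=.83,fy=.83))
"
```

```text
time: 14.55
tool_pos: [650.1, 39.2, 186.4]
tcp_rot: [149.6, -0.2, 90.0]
ft_force: [-0.1, -0.9, -2.4]
finger_gap: 10.9
14.6 [650.1   39.25 186.42] [149.61  -0.17  90.05] F [ 0.52  0.34 -2.85] gap 10.748674744886186
```

View pics/c10.png

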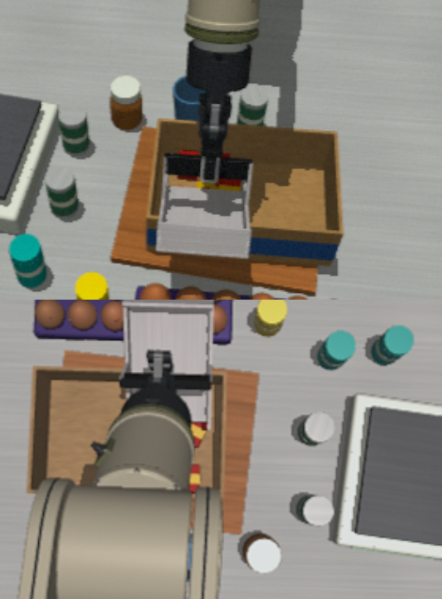

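```bash
python3 -m inch '[[[0,0.3,-0.5],[-0.03,0,0],0],[[0,0.8,-1.4],[-0.06,0,0],0],[[0,1.6,-2.8],[-0.06,0,0],0],[[0,2.6,-4.4],[-0.06,0,0],0],[[0,3.6,-6.2],[-0.06,0,0],0],[[0,4.6,-7.8],[-0.06,0,0],0],[[0,5.6,-9.5],[-0.06,0,0],0],[[0,6.1,-10.4],[-0.06,0,0],0],[[0,6.1,-10.4],[-0.06,0,0],0]]'; python3 -c "
from h import *
s=snap('scene','s11');st();t=snap('top','t11');
crop(s,180,80,460,300,2.6,'s11c');to((640,40,310),(180,0,90));to((594,40,310),(180,0,90))
"
```

```text
time: 15.55
tool_pos: [650.5, 38.9, 309.2]
tcp_rot: [145.9, -0.2, 90.1]
ft_force: [0.4, -0.3, -3.8]
finger_gap: 10.8
15.6 [649.81  38.93 307.07] [146.09  -0.17  90.05] F [ 0.35  0.06 -2.83] gap 10.923686300078588
shift [ 0.11 -0.52 -0.89] turn [ 0.59 -0.   -0.  ]
shift [ 0.11 -4.34 -3.45] turn [ 0.59 -0.   -0.  ]
```

View pics/s11c.png

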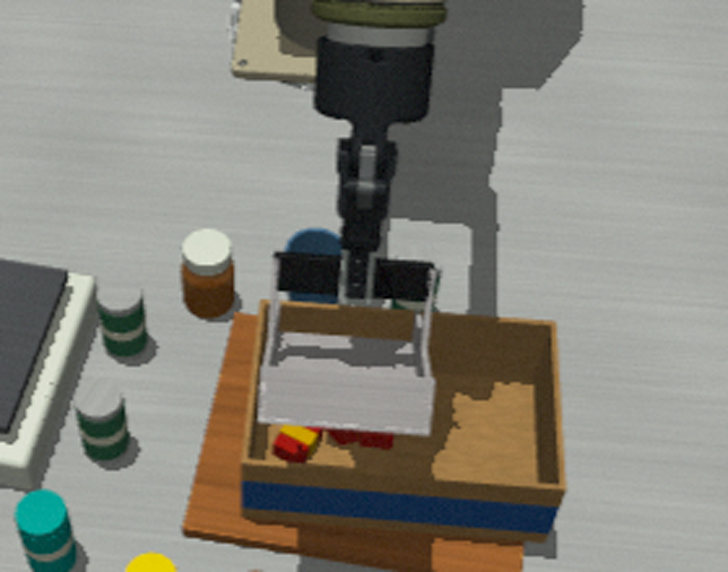

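```bash
python3 -m inch '[[[0,-0.5,-0.9],[0.15,0,0],0],[[0,-0.5,-0.9],[0.3,0,0],0],[[0,-0.5,-0.9],[0.45,0,0],0],[[0,-0.5,-0.9],[0.59,0,0],0],[[0,-0.5,-0.9],[0.59,0,0],0],[[0,-0.5,-0.9],[0.59,0,0],0]]'; python3 -c "
from h import *
st();to((539,-320,200),(180,0,89))"
```

```text
time: 16.25
tool_pos: [640.7, 38.9, 307.2]
tcp_rot: [-179.9, -0.2, 90.0]
ft_force: [0.5, -0.8, -2.3]
finger_gap: 10.5
16.25 [640.72  38.91 307.18] [-179.86   -0.18   90.05] F [ 0.47 -0.81 -2.3 ] gap 10.488839894361258
shift [-35.92 -10.18  10.63] turn [-0.   -0.    0.02]
```

```bash
python3 -m inch '[[[-2,-0.6,0],[0,0,0],0],[[-5,-1.4,0],[0,0,0],0],[[-9,-2.5,0],[0,0,0],0],[[-13,-3.7,0],[0,0,0],0],[[-17,-4.8,0],[0,0,0],0],[[-21,-6,0],[0,0,0],0],[[-25,-7.1,0],[0,0,0],0],[[-29,-8.2,1],[0,0,0],0],[[-33,-9.4,3],[0,0,0.01],0],[[-35,-10,5],[0,0,0.02],0],[[-35.9,-10.2,8],[0,0,0.02],0],[[-35.9,-10.2,10.6],[0,0,0.02],0],[[-35.9,-10.2,10.6],[0,0,0.02],0],[[-35.9,-10.2,10.6],[0,0,0.02],0]]'; python3 -c "
from h import *
st();to((539,-320,143),(180,0,89))
s=snap('scene','s12');t=snap('top','t12')
a=cv2.resize(s[80:280,70:290],None,fx=2.5,fy=2.5);cv2.imwrite('pics/s12c.png',a);crop(t,140,130,340,280,4,'t12c')"
```

```text
time: 17.65
tool_pos: [538.3, -319.3, 205.5]
tcp_rot: [179.9, -0.1, 88.9]
ft_force: [-0.1, 0.3, -2.0]
finger_gap: 10.7
17.65 [ 538.28 -319.28  205.52] [179.86  -0.08  88.92] F [-0.09  0.35 -2.03] gap 10.687447484519756
shift [-0.08  0.06  6.25] turn [ 0. -0. -0.]
```

View pics/s12c.png

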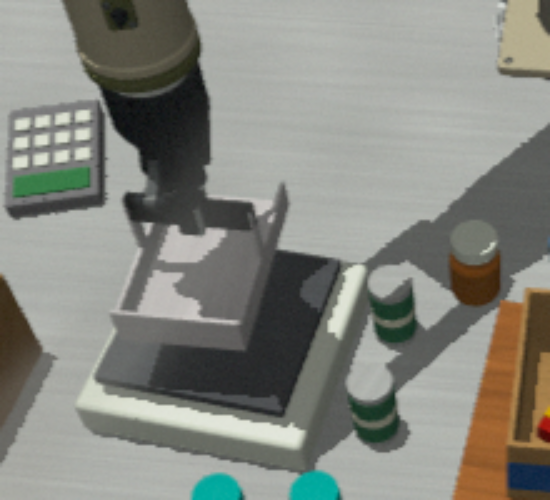

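View pics/t12c.png

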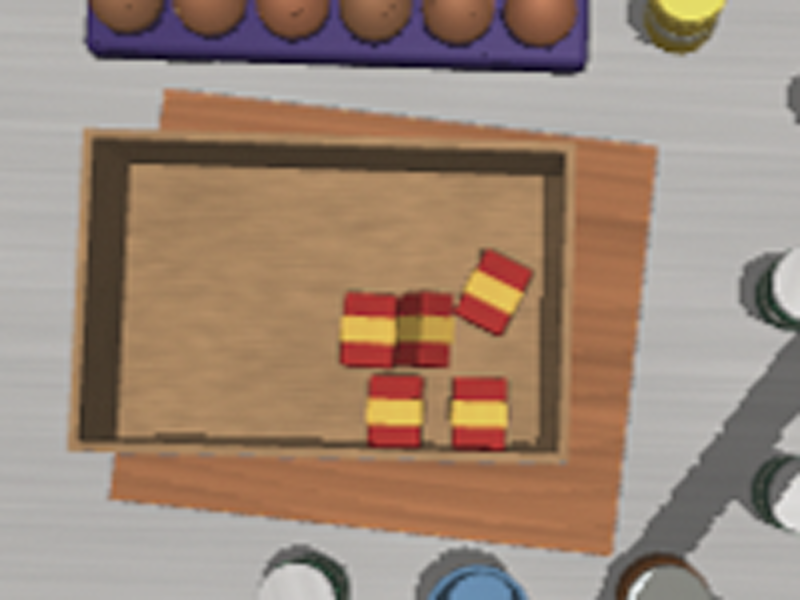

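```bash
python3 -m inch '[[[-0.1,0.1,2],[0,0,0],0],[[-0.1,0.1,4],[0,0,0],0],[[-0.1,0.1,5.3],[0,0,0],0],[[-0.1,0.1,5.8],[0,0,0],0],[[-0.1,0.1,6.1],[0,0,0],0],[[-0.1,0.1,6.2],[0,0,0],0],[[-0.1,0.1,6.2],[0,0,0],0],[[-0.1,0.1,6.2],[0,0,0],0]]'; python3 -c "
from h import *
st()"
```

```text
time: 18.55
tool_pos: [540.1, -321.0, 142.8]
tcp_rot: [179.9, -0.1, 88.9]
ft_force: [0.2, 0.4, -2.4]
finger_gap: 10.7
18.55 [ 540.1  -321.01  142.82] [179.94  -0.13  88.9 ] F [ 0.17  0.39 -2.44] gap 10.683728477935563
```

```bash
python3 -m inch '[[[0,0,0.1],[0,0,0],0],[[0,0,0.2],[0,0,0],0],[[0,0,0.2],[0,0,0],0]]'; python3 -c "
from h import *
st()"
```

```text
time: 18.85
tool_pos: [540.1, -320.8, 141.7]
tcp_rot: [179.9, -0.1, 88.9]
ft_force: [-4.1, 3.7, 6.4]
finger_gap: 10.7
18.85 [ 540.08 -320.83  141.68] [179.94  -0.13  88.91] F [-4.1   3.69  6.41] gap 10.657623881567893
```

```bash
python3 -m inch '[[[0,0,0],[0,0,0],0.4],[[0,0,0],[0,0,0],0.7],[[0,0,0],[0,0,0],0.7],[[0,0,0],[0,0,0],0.7],[[0,0,-1],[0,0,0],0.7],[[0,0,-3],[0,0,0],0.7],[[0,0,-7],[0,0,0],0.7],[[0,0,-11],[0,0,0],0.7],[[5,0,-11],[0,0,0],0.7],[[10,0,-11],[0,0,0],0.7],[[15,-4.5,-11],[0,0,0],0.7],[[15,-4.5,-11],[0,0,0],0.7]]'; python3 -c "
from h import *
st()
s=snap('scene','s13');t=snap('top','t13')
a=cv2.resize(s[80:280,70:290],None,fx=2.5,fy=2.5);cv2.imwrite('pics/s13c.png',a);crop(t,200,160,470,300,2.9,'t13c')"
```

```text
time: 20.05
tool_pos: [495.7, -166.7, 250.3]
tcp_rot: [-179.9, -0.2, 89.1]
ft_force: [0.4, -1.2, 0.0]
finger_gap: 59.4
20.05 [ 495.68 -166.71  250.29] [-179.92   -0.25   89.06] F [ 0.38 -1.16  0.05] gap 59.411746787526084
```

View pics/s13c.png

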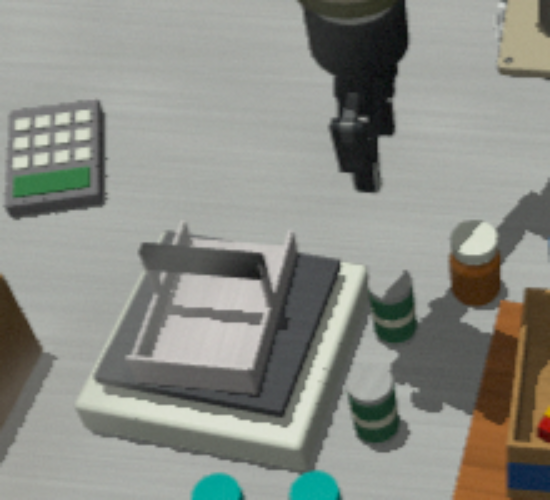

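View pics/t13c.png

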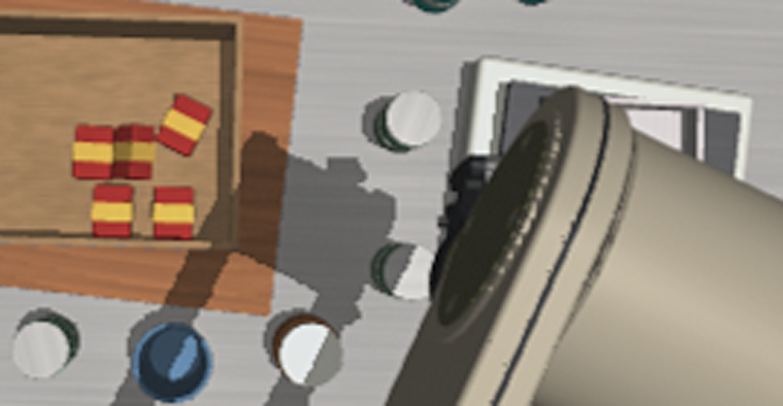

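```bash
python3 -c "
from h import *
to((493,-168.7,50),(180,0,90))"
python3 -m inch '[[[-0.2,-0.3,5],[0,0,0],0.75],[[-0.2,-0.3,10],[0,0,0],0.75],[[-0.2,-0.3,15],[0,0,0],0.75],[[-0.2,-0.3,18],[0,0,0],0.75],[[-0.2,-0.3,20],[0,0,0],0.75],[[-0.2,-0.3,20],[0,0,0],0.75],[[-0.2,-0.3,20],[0,0,0],0.2],[[-0.2,-0.3,20],[0,0,0],0.2],[[-0.2,-0.3,20],[0,0,0],0.2],[[-0.2,-0.3,20],[0,0,0],0.2],[[-0.2,-0.3,20],[0,0,0],0.2],[[-0.2,-0.3,20],[0,0,0],0.2]]' 40;  python3 -c "
from h import *
st();s=snap('scene','s14');crop(s,160,100,420,300,2.7,'s14c')"
```

```text
shift [-0.11 -0.39 20.14] turn [ 0.   -0.   -0.02]
time: 21.35
tool_pos: [496.0, -172.3, 52.3]
tcp_rot: [179.8, -0.1, 88.9]
ft_force: [-0.1, -0.8, 6.3]
finger_gap: 41.0
21.35 [ 495.96 -172.31   52.29] [179.82  -0.08  88.9 ] F [-0.15 -0.81  6.25] gap 40.97904205347027
```

View pics/s14c.png

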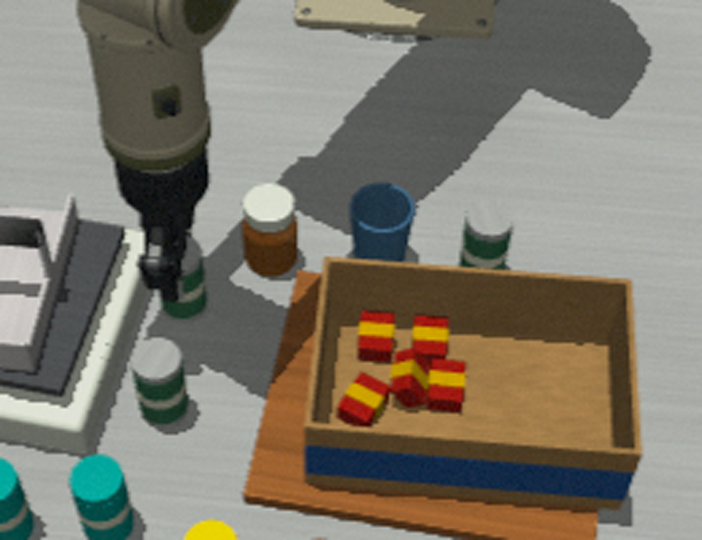

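```bash
python3 -c "
from h import *
to((557,187,212),(180,0,90))"
```

```text
shift [ 36.06   5.47 -15.9 ] turn [ 0.   -0.   -0.02]
```

```bash
python3 -m inch '[[[0,0,-2],[0,0,0],0.2],[[0,0,-6],[0,0,0],0.2],[[0,0,-11],[0,0,0],0.2],[[3,0.5,-15.9],[0,0,0],0.2],[[7,1,-15.9],[0,0,0],0.2],[[11,1.7,-15.9],[0,0,0],0.2],[[15,2.3,-15.9],[0,0,0],0.2],[[19,2.9,-15.9],[0,0,0],0.2],[[23,3.5,-15.9],[0,0,0],0.2],[[27,4.1,-15.9],[0,0,0],0.2],[[31,4.7,-15.9],[0,0,-0.02],0.2],[[34,5.2,-15.9],[0,0,-0.02],0.2],[[36,5.5,-15.9],[0,0,-0.02],0.2],[[36,5.5,-15.9],[0,0,-0.02],0.2],[[36,5.5,-15.9],[0,0,-0.02],0.2],[[36,5.5,-15.9],[0,0,-0.02],0.2]]';  python3 -c "
from h import *
st();s=snap('scene','s15');crop(s,160,60,440,300,2.5,'s15c');to((557,187,75),(180,0,90))"
```

```text
time: 23.0
tool_pos: [556.3, 186.1, 210.5]
tcp_rot: [-180.0, -0.1, 90.0]
ft_force: [0.4, -0.1, -1.6]
finger_gap: 41.4
23.0 [556.29 186.06 210.48] [-180.     -0.15   90.02] F [ 0.4  -0.14 -1.65] gap 41.350296043306656
shift [ 0.07  0.07 13.55] turn [-0. -0. -0.]
```

View pics/s15c.png

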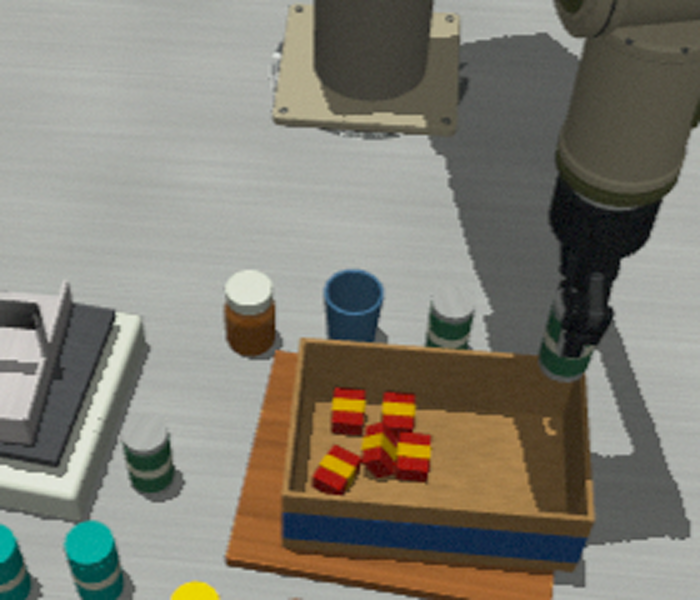

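```bash
python3 -m inch '[[[-0.4,0,4],[0,0,0],0.2],[[-0.4,0,8],[0,0,0],0.2],[[-0.4,0,11],[0,0,0],0.2],[[-0.4,0,12.8],[0,0,0],0.2],[[-0.4,0,13.4],[0,0,0],0.2],[[-0.4,0,13.4],[0,0,0],0.2],[[-0.4,0,13.4],[0,0,0],0.55],[[-0.4,0,13.4],[0,0,0],0.6],[[-0.4,0,13.4],[0,0,0],0.6],[[-0.4,0,13.4],[0,0,0],0.6],[[-0.4,0,11],[0,0,0],0.6],[[-0.4,0,7],[0,0,0],0.6],[[-0.4,0,2],[0,0,0],0.6],[[-0.4,0,0],[0,0,0],0.6],[[-5,0,0],[0,0,0],0.6],[[-9,0,0],[0,0,0],0.6]]';  python3 -c "
from h import *
st();s=snap('scene','s16');crop(s,160,60,440,300,2.5,'s16c');t=snap('top','t16');crop(t,140,130,410,310,2.9,'t16c')"
```

```text
time: 24.65
tool_pos: [557.2, 96.6, 212.2]
tcp_rot: [179.8, -0.2, 90.2]
ft_force: [0.3, 0.1, -0.9]
finger_gap: 51.2
24.65 [557.2   96.63 212.19] [179.8   -0.17  90.2 ] F [ 0.33  0.08 -0.95] gap 51.159306970050146
```

View pics/s16c.png

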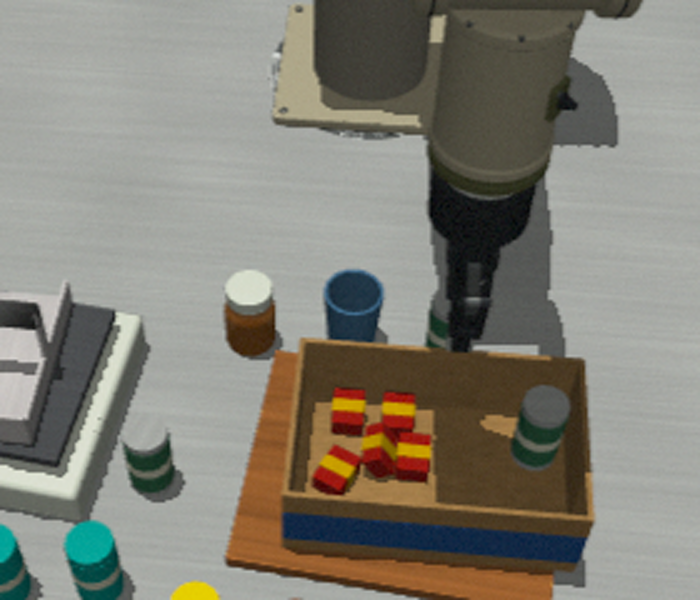

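View pics/t16c.png

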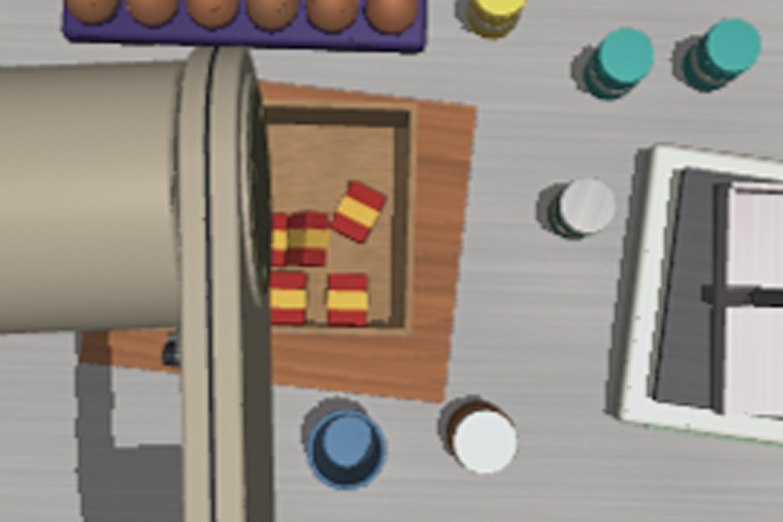

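```bash
python3 -c "
from h import *
print(pl('top',342.4,200.7,80));to((607,-168.4,150),(180,0,90))"
```

```text
[ 606.89 -168.15   80.  ]
shift [-26.12   5.08   6.06] turn [ 0. -0. -0.]
```

```bash
python3 -m inch '[[[-5,1,0],[0,0,0],0.75],[[-10,2,0],[0,0,0],0.75],[[-15,3,0],[0,0,0],0.75],[[-20,4,1],[0,0,0],0.75],[[-25,5,4],[0,0,0],0.75],[[-26.1,5.1,6],[0,0,0],0.75],[[-26.1,5.1,6],[0,0,0],0.75],[[-26.1,5.1,6],[0,0,0],0.75]]';python3 -c "
from h import *
st();to((607,-168.4,50),(180,0,90))"
```

```text
time: 25.55
tool_pos: [607.2, -163.6, 148.6]
tcp_rot: [-179.9, -0.2, 90.0]
ft_force: [-0.2, 1.1, 0.8]
finger_gap: 63.9
25.55 [ 607.21 -163.59  148.63] [-179.9    -0.24   89.99] F [-0.19  1.06  0.8 ] gap 63.9398185635407
shift [-0.52 -0.    9.86] turn [-0. -0. -0.]
```

```bash
python3 -m inch '[[[-0.2,0,4],[0,0,0],0.75],[[-0.2,0,7],[0,0,0],0.75],[[-0.2,0,9],[0,0,0],0.75],[[-0.2,0,9.8],[0,0,0],0.75],[[-0.2,0,9.8],[0,0,0],0.75],[[-0.2,0,9.8],[0,0,0],0.2],[[-0.2,0,9.8],[0,0,0],0.2],[[-0.2,0,9.8],[0,0,0],0.2],[[-0.2,0,9.8],[0,0,0],0.2],[[-0.2,0,9.8],[0,0,0],0.2],[[-0.2,0,9.8],[0,0,0],0.2]]' 40;python3 -c "
from h import *
st();to((626,186,212),(180,0,90))"
```

```text
time: 26.65
tool_pos: [609.4, -165.8, 54.0]
tcp_rot: [179.8, -0.1, 90.0]
ft_force: [-0.6, 2.5, 7.1]
finger_gap: 40.8
26.65 [ 609.39 -165.85   53.97] [179.78  -0.13  90.05] F [-0.61  2.5   7.15] gap 40.818278263387626
shift [ 35.22   1.75 -15.72] turn [ 0. -0.  0.]
```

```bash
python3 -m inch '[[[0,0,-2],[0,0,0],0.2],[[0,0,-6],[0,0,0],0.2],[[0,0,-11],[0,0,0],0.2],[[3,0,-15.7],[0,0,0],0.2],[[7,0.3,-15.7],[0,0,0],0.2],[[11,0.6,-15.7],[0,0,0],0.2],[[15,0.8,-15.7],[0,0,0],0.2],[[19,1,-15.7],[0,0,0],0.2],[[23,1.2,-15.7],[0,0,0],0.2],[[27,1.4,-15.7],[0,0,0],0.2],[[31,1.6,-15.7],[0,0,0],0.2],[[34,1.7,-15.7],[0,0,0],0.2],[[35.4,1.7,-15.7],[0,0,0],0.2],[[35.4,1.7,-15.7],[0,0,0],0.2],[[35.4,1.7,-15.7],[0,0,0],0.2],[[35.4,1.7,-15.7],[0,0,0],0.2]]';  python3 -c "
from h import *
st();s=snap('scene','s17');crop(s,160,60,440,300,2.5,'s17c');to((626,188,77),(180,0,90))"
```

```text
time: 28.25
tool_pos: [624.6, 186.4, 209.6]
tcp_rot: [180.0, -0.1, 90.0]
ft_force: [-0.2, -0.1, -1.0]
finger_gap: 41.2
28.25 [624.61 186.35 209.56] [179.99  -0.14  89.96] F [-0.22 -0.11 -0.99] gap 41.19345570795427
shift [ 0.13  0.14 13.26] turn [ 0. -0. -0.]
```

View pics/s17c.png

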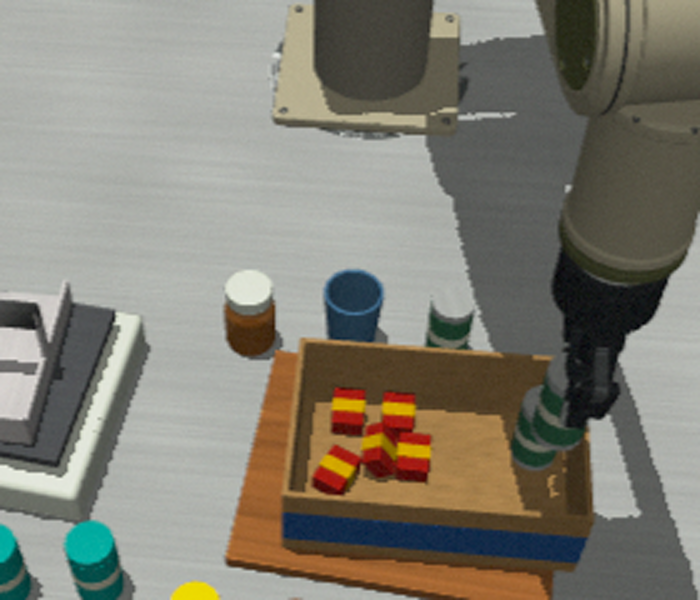

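```bash
python3 -m inch '[[[0,0.1,4],[0,0,0],0.2],[[0,0.1,8],[0,0,0],0.2],[[0,0.1,11],[0,0,0],0.2],[[0,0.1,12.6],[0,0,0],0.2],[[0,0.1,13.1],[0,0,0],0.2],[[0,0.1,13.1],[0,0,0],0.2],[[0,0.1,13.1],[0,0,0],0.55],[[0,0.1,13.1],[0,0,0],0.57],[[0,0.1,13.1],[0,0,0],0.57],[[0,0.1,13.1],[0,0,0],0.57],[[0,0.1,11],[0,0,0],0.57],[[0,0.1,7],[0,0,0],0.57],[[0,0.1,2],[0,0,0],0.57],[[0,0.1,0],[0,0,0],0.6],[[0,-5,0],[0,0,0],0.6],[[0,-9,0],[0,0,0],0.6]]';  python3 -c "
from h import *
st();s=snap('scene','s18');crop(s,160,60,440,300,2.5,'s18c');t=snap('top','t18');crop(t,140,130,410,310,2.9,'t18c')"
```

```text
time: 29.9
tool_pos: [534.1, 188.0, 210.2]
tcp_rot: [179.9, -0.2, 90.0]
ft_force: [-0.6, 0.5, 0.1]
finger_gap: 51.1
29.9 [534.13 187.97 210.18] [179.93  -0.2   90.02] F [-0.59  0.47  0.14] gap 51.10998817609404
```

View pics/s18c.png

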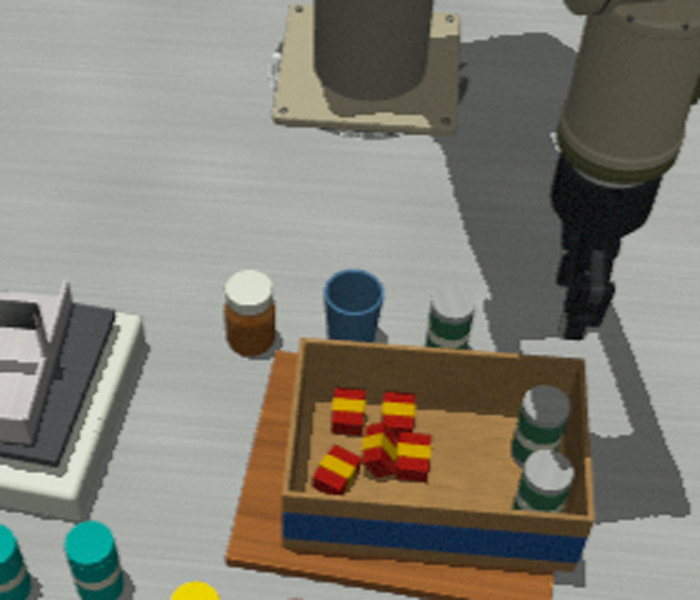

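View pics/t18c.png

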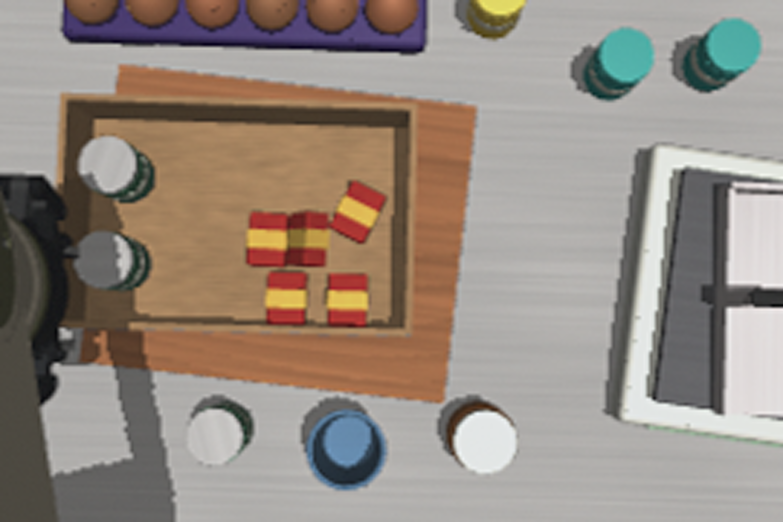

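```bash
python3 -m inch '[[[-3,-4,0],[0,0,0],0.75],[[-6,-8,0],[0,0,0],0.75],[[-8.6,-10.5,2],[0,0,0],0.75],[[-8.6,-10.5,6],[0,0,0],0.75],[[-8.6,-10.5,6],[0,0,0],0.75],[[-8.6,-10.5,6],[0,0,0],0.75],[[-8.6,-10.5,6],[0,0,0],0.75]]';python3 -c "
from h import *
st();to((428.8,101.7,52),(180,0,90));s=snap('scene','s19');crop(s,230,60,450,260,3,'s19c')"
```

```text
time: 30.7
tool_pos: [431.0, 102.4, 151.3]
tcp_rot: [179.9, -0.2, 90.1]
ft_force: [1.0, 0.1, 0.6]
finger_gap: 63.9
30.7 [431.   102.42 151.27] [179.86  -0.19  90.08] F [0.95 0.13 0.57] gap 63.903221237343224
shift [-0.1  -0.24  9.93] turn [ 0. -0.  0.]
```

View pics/s19c.png

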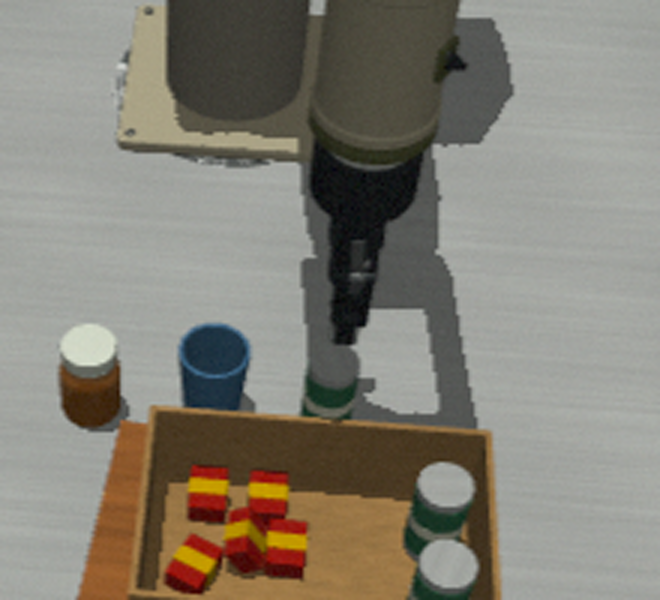

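```bash
python3 -m inch '[[[-0.1,-0.2,4],[0,0,0],0.75],[[-0.1,-0.2,7],[0,0,0],0.75],[[-0.1,-0.2,9],[0,0,0],0.75],[[-0.1,-0.2,9.8],[0,0,0],0.75],[[-0.1,-0.2,9.8],[0,0,0],0.75],[[-0.1,-0.2,9.8],[0,0,0],0.2],[[-0.1,-0.2,9.8],[0,0,0],0.2],[[-0.1,-0.2,9.8],[0,0,0],0.2],[[-0.1,-0.2,9.8],[0,0,0],0.2],[[-0.1,-0.2,9.8],[0,0,0],0.2],[[-0.1,-0.2,9.8],[0,0,0],0.2]]' 40;python3 -c "
from h import *
st();to((592,138,212),(180,0,90))"
```

```text
time: 31.85
tool_pos: [429.1, 101.5, 53.0]
tcp_rot: [179.8, -0.2, 90.0]
ft_force: [-0.1, 0.1, 6.1]
finger_gap: 40.9
31.85 [429.11 101.47  53.03] [179.8   -0.2   90.05] F [-0.05  0.07  6.12] gap 40.85444285042394
shift [  3.7   16.35 -15.83] turn [ 0. -0.  0.]
```

```bash
python3 -m inch '[[[0,0,-2],[0,0,0],0.2],[[0,0,-6],[0,0,0],0.2],[[0,0,-11],[0,0,0],0.2],[[0,0,-15.8],[0,0,0],0.2],[[1,3,-15.8],[0,0,0],0.2],[[2,7,-15.8],[0,0,0],0.2],[[3,11,-15.8],[0,0,0],0.2],[[3.7,15,-15.8],[0,0,0],0.2],[[3.7,16.3,-15.8],[0,0,0],0.2],[[3.7,16.3,-15.8],[0,0,0],0.2],[[3.7,16.3,-15.8],[0,0,0],0.2],[[3.7,16.3,-15.8],[0,0,0],0.2]]';  python3 -c "
from h import *
st();s=snap('scene','s20');crop(s,160,60,440,300,2.5,'s20c');to((592,138,75),(180,0,90))"
```

```text
time: 33.05
tool_pos: [589.6, 137.9, 209.6]
tcp_rot: [-180.0, -0.2, 90.1]
ft_force: [-0.2, 0.0, -0.6]
finger_gap: 41.1
33.05 [589.61 137.85 209.56] [-179.99   -0.17   90.05] F [-0.24  0.04 -0.65] gap 41.10321101250669
shift [-0.03  0.23 13.47] turn [ 0. -0.  0.]
```

View pics/s20c.png

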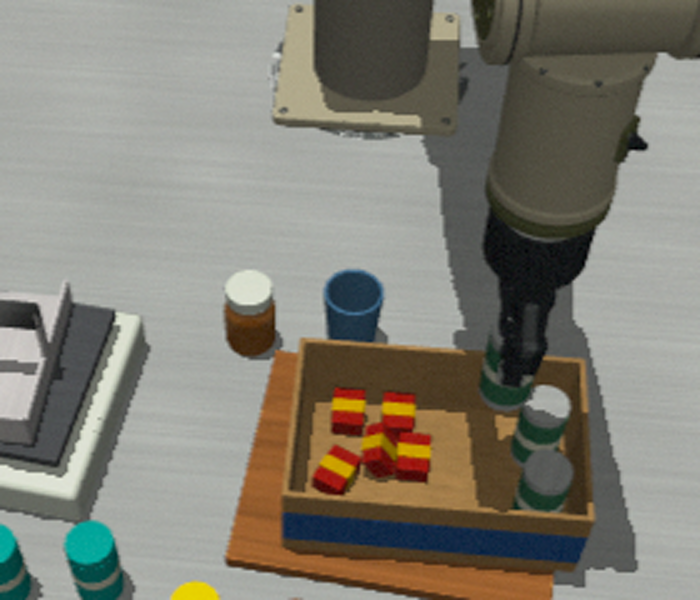

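```bash
python3 -m inch '[[[0,0.1,4],[0,0,0],0.2],[[0,0.1,8],[0,0,0],0.2],[[0,0.1,11],[0,0,0],0.2],[[0,0.1,12.8],[0,0,0],0.2],[[0,0.1,13.3],[0,0,0],0.2],[[0,0.1,13.3],[0,0,0],0.2],[[0,0.1,13.3],[0,0,0],0.55],[[0,0.1,13.3],[0,0,0],0.6],[[0,0.1,13.3],[0,0,0],0.6],[[0,0.1,13.3],[0,0,0],0.6],[[0,0.1,11],[0,0,0],0.6],[[0,0.1,7],[0,0,0],0.6],[[0,0.1,2],[0,0,0],0.6],[[0,-5,-4],[0,0,0],0.6],[[0,-10,-8],[0,0,0],0.6],[[3,-15,-8],[0,0,0],0.6],[[8,-18,-8],[0,0,0],0.6],[[13,-19,-8],[0,0,0],0.6],[[18,-19,-8],[0,0,0],0.6],[[20,-19,-8],[0,0,0],0.6]]';  python3 -c "
from h import *
st();s=snap('scene','s21');t=snap('top','t21')"
```

```text
time: 35.1
tool_pos: [400.3, 332.5, 291.2]
tcp_rot: [179.9, -0.3, 90.0]
ft_force: [0.9, 0.2, -0.3]
finger_gap: 51.1
35.1 [400.25 332.49 291.23] [179.86  -0.26  90.03] F [ 0.95  0.16 -0.28] gap 51.05508561216041
```

View pics/s21.png

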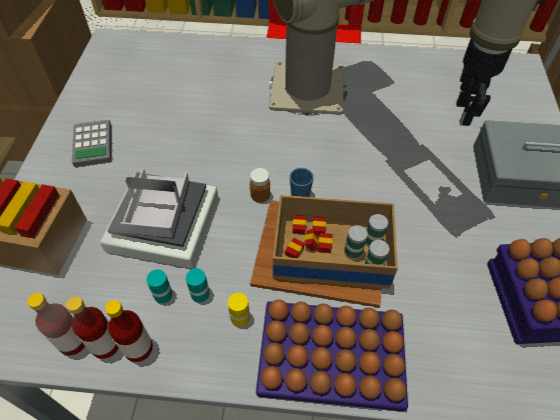

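View pics/t21.png

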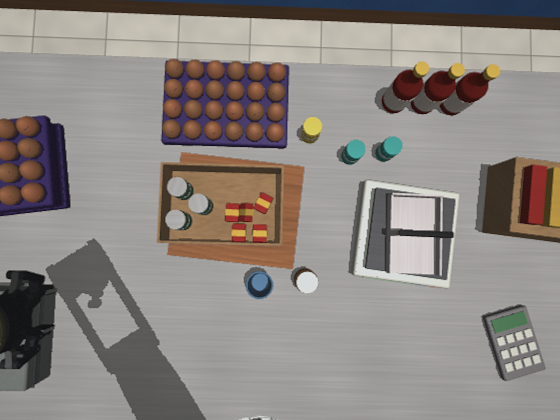

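```bash
python3 -c "
from h import *
for f in('s21','t21'):
    h=cv2.cvtColor(cv2.imread(f'pics/{f}.png'),cv2.COLOR_BGR2HSV)
    m=cv2.inRange(h,(62,60,25),(88,255,150));n,_,S,C=cv2.connectedComponentsWithStats(m)
    print(f,[(C[i].round().tolist(),int(S[i,4])) for i in range(1,n) if S[i,4]>12])
t=cv2.imread('pics/t21.png')
P=np.array([pl('top',*p,z)[:2] for p,z in [((391,194),108),((442,196),108)]]);print('pan back wall',P,P.mean(0)-[85,0])
for p in((178,187),(178,220),(200,204)): print(pl('top',*p,99)[:2])
a=crop(t,150,150,310,290,5,'fin1')
"
```

```text
s21 [([193.0, 7.0], 48), ([218.0, 7.0], 445), ([90.0, 152.0], 262), ([376.0, 232.0], 114), ([358.0, 243.0], 142), ([353.0, 253.0], 95), ([376.0, 259.0], 115), ([160.0, 287.0], 158), ([198.0, 286.0], 146), ([164.0, 297.0], 114), ([201.0, 297.0], 101)]
t21 [([386.0, 151.0], 98), ([348.0, 156.0], 122), ([380.0, 156.0], 50), ([185.0, 192.0], 29), ([190.0, 193.0], 16), ([207.0, 207.0], 16), ([185.0, 220.0], 26), ([189.0, 223.0], 13), ([509.0, 322.0], 447)]
pan back wall [[ 621.45 -266.27]
 [ 620.56 -374.96]] [ 536.01 -320.61]
[623.39 183.31]
[553.82 180.02]
[588.84 135.6 ]
```

View pics/fin1.png

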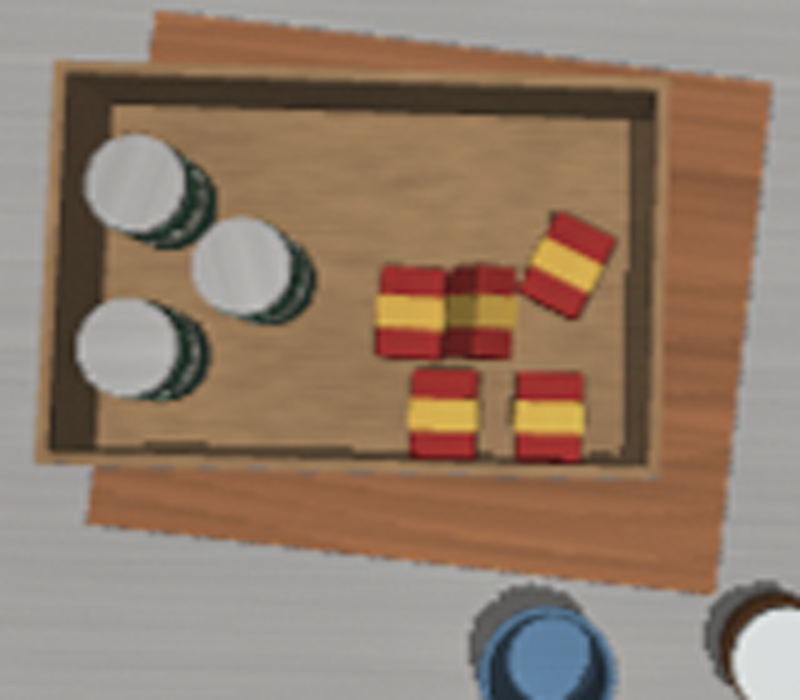

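```bash
python3 -c "
from bench import r
print(r.hand_in())"
```

```text
the job is handed in; nothing more can be done
None
```

I completed the order and handed it in about 35 s into the 210 s limit. `hand_in` gives no verdict, so the results below come from my own last pictures.

- **Carton:** I pushed its top edge and it toppled onto its back on the board, opening up. When I measured it after the topple, its middle was at about (592, 90) mm, within 30 mm of the board's centre in each direction. In the final pictures it still lies flat in the same place.
- **Sweets:** all five slid into the carton when I tilted the pan over it, by about 34° at most. One of them leans against its neighbour, but it looks well below the rim.
- **Tins:** there were three green-labelled tins, and all stand in the carton's foot end. A colour check found no other green-labelled tin on the counter. I left the turquoise and yellow look-alikes alone.
- **Pan:** it is empty and back level on the scale. Its centre measured about (536, -321) mm, roughly 5 mm from the platform's middle.
- **Jar and cup:** both look unmoved and upright.
- **Gripper:** it was open and clear of everything when I handed in.

No check failed. The two cameras disagreed by about 10 mm in x on the tin and jar positions. I used the overhead one, and every grasp held.

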